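Open the reader's shutter, turn the orange-lidded jar to it and hold the carousel

TASK

Throw the red shutter lever of the parts carousel into the notch flagged by the green button and leave it there. Only then gently turn the carousel until the jar with the orange lid stands squarely in front of the black reader's window, in line with the white stripe on the reader. The program finishes while holding: keep a firm grip on the carousel, for instance by that jar's lid, so that it stays still while it is read; do not push the other things on the bench about.

Things in the scene. Friction and masses are not known exactly. Their poses are not given: they have to be found in the camera images.
- carousel: white round platter, 230 mm across, 12 mm thick, turning about a vertical axis; origin on the axis at its underside, 60 mm above the bench; its own -x axis points at the orange jar, z is up. Five round jars are fixed to it, evenly spaced, centres 85 mm from the axis. It turns any way and as far as needed against about 0.06 N m of bearing friction and stays where it is left, but is easily knocked round unless held.
- orange_lid (a point): centre of the orange lid (half-way up it, 131 mm above the bench), moving with the carousel. Each jar: clear body 40 mm across, lid 44 mm across and 20 mm high, lid tops 141 mm above the bench, 100 mm between neighbouring jar centres. The other lids are blue, white, black, blue. Jars and lids do not come off or turn.
- axis (a point): point on the carousel's vertical axis, at the height of the lid centres (131 mm)
- front (a point): fixed point, 85 mm from the axis towards the reader, at the height of the lid centres: where the centre of the orange lid must be. The reader is a black block, 60 mm wide, 30 mm deep, its top 95 mm above the bench with a white stripe; its near face is 53 mm beyond this point, away from the axis.
- shutter_lever (a joint): angle, rad, of the lever that slides the yellow shutter off the reader's window, about its vertical pivot, growing clockwise seen from above: 0 = shutter closed (red patch); detent notches at 0, 0.5 (half open) and 1.0 (open), each drawing the lever in from within about 0.15 rad. It needs up to about 15 N at the post and stays in a notch when let go.
- lever_post (a point): centre of the lever's upright red grip post: round, 16 mm across, 45 mm high (from 60 to 105 mm above the bench); 85 mm from the pivot. Its point moves with the lever.
- lever_nose (a point): tip of the lever's pointer, 108 mm from the pivot on the line from the pivot through the post, 56 mm above the bench; it stands right above a notch's button when the lever is in that notch
- pivot (a point): point on the lever's vertical pivot axis, at the height of the post's centre (82 mm). The grey round console under the lever is 236 mm across, 36 mm high, centred here; on it lies a heavy grey notch plate, 156 mm across, with low steel teeth. A steel roller on the lever arm, 50 mm from the pivot, reaches 84 mm above the bench.
- green_button: green button, 18 mm across, 5 mm high, fixed on the console 108 mm from the pivot, beside the notch to use (0.5 or 1.0); origin at its underside. A white one like it flags the other notch.
- battery: blue battery pack, 70 x 36 x 26 mm, loose on the bench; origin at the centre of its underside. Leave alone.
- wheel: black robot wheel with silver hub lying flat, 76 mm across, 36 mm high, loose; origin under its centre. Leave alone.
- mug: blue mug, 76 mm across, 90 mm high, handle on its +y side, loose; origin under its centre. Leave alone.
- screwdriver: screwdriver lying along its x axis, loose; origin on the bench beneath it. Leave alone.
- tape_roll: yellow ring of tape, 90 mm across, 22 mm high, loose; origin under its centre. Leave alone.
- motor: small upright gear motor, 36 mm across, 64 mm high with its shaft, loose; origin under its centre. Leave alone.

How it is judged (in metres and radians):
On the way, in this order (a step that is already met when the one before it is completed fails the run):
1. the shutter lever rests in the notch flagged green (horizontal distance between lever_nose and green_button below 0.013 m), for 0.3 s.
2. the fingers hold the carousel with the orange jar in front of the reader (horizontal distance between lever_nose and green_button below 0.013 m and horizontal distance between orange_lid and front below 0.009 m and contact force between the fingers and carousel above 3 N), for 0.2 s.
At the end, for the whole second after the job is handed in: The lever's pointer is within 13 mm of the green button, the orange lid's centre within 9 mm (about 6 degrees of turn) of the point in front of the reader, the fingers press on the carousel with more than 3 N, and the carousel stands still (under 0.1 rad/s) (all of step 2 and angular speed of carousel below 0.1 rad/s); the arm keeps its last pose, push and grip.
It fails at once if the carousel is turned before the shutter is opened (value of joint shutter_lever below 0.25 rad and distance of orange_lid from where it was at the start of the episode above 0.02 m).
It fails at once if the carousel is spun fast (over 3 rad/s) (angular speed of carousel above 3 rad/s).
It fails at once if a loose thing on the bench is pushed more than 40 mm (distance of any of battery, wheel, mug, screwdriver, tape_roll, motor from where it was at the start of the episode above 0.04 m).
It fails at once if a loose thing on the bench is knocked over (angle between any of battery, wheel, mug, tape_roll, motor's own z axis and vertical above 0.5 rad).
It also fails if it takes over 48 s, if anything falls off the work surface, if the arm or the gripper's body presses on something with over 40 N, if the wrist force passes 120 N, or if a joint passes its speed limit or range.

ROBOT

A 7-joint arm with a two-finger parallel gripper is mounted at the origin on the work surface. World frame = base frame: x ahead of the robot, y to its left, z up, the work surface at z = 0. Lengths are in mm, angles in rad, forces in N, time in s.
With the tool pointing down it reaches from about 400 to 875 mm from the base axis. Payload 19.3 kg.
Tool frame: the origin (TCP) lies at the very end of the fingers, on their centre line; the grasp point (between the pads) lies 19 mm behind it (grip_point_offset is the z of the grasp point in the tool frame, in mm); z points along the fingers, x is the direction in which the jaws open and shut, and the axes are right-handed (so a half turn about z gives the same grasp; the last joint's range is limited). The gripper opens to 85 mm and grips with 20 to 120 N. Pads are 22 mm wide; open, the fingers measure 114 mm over their backs; the gripper's body (76 mm by 85 mm) begins 54 mm behind the grasp point. The pads swing forward as they close: fully open they stand 13 mm farther back than shut.
Start: joints at [-1.405, 0.521, -0.036, 1.599, 0.021, 1.021, -0.113], TCP at [146.033, 607.692, 231.291] pointing down, gripper open.
Joint ranges: [-2.91, 2.91], [-0.3, 2.13], [-1.5, 1.42], [0.17, 2.43], [-1.26, 4.41], [0.16, 1.93], [-2.52, 2.52]. Speed limits (rad/s): [1.89, 1.89, 2.39, 2.39, 3.01, 3.01, 3.01].

INTERFACE

Orientations are given as a 3x3 rotation matrix whose columns are the frame's x, y, z axes.
In Python, from workcell import movep, movel, goto_joints, open_gripper, clamp, wait, inverse_kinematics, read_state, camera, PlanningError, finish_job, grip_point_offset gives the robot as it stands. Calls block until the motion is done:
- movep(position, orientation): joint-space move of the TCP to a pose.
- movel(position, frame=None, max_speed=150, guard=None): straight line of the TCP; frame=None keeps the orientation; max_speed is the mean speed in mm/s. With guard (N) it stops when the force on the tool has changed by that much, and returns True; else False.
- goto_joints(angles): joint-space move.
- open_gripper() and clamp(): open the fingers fully, or close them until they stop; the grip force is fixed at half the most.
- wait(seconds).
- inverse_kinematics(position, orientation): joint angles nearest the present ones, or None.
- read_state(): the state.
- camera(name): name is "scene" or "side" or "wrist"; returns a dict with "image" (480x640x3 uint8, blue, green, red), "range_z" (480x640 float32, mm along the optical axis (not along the pixel's ray), 0 where there is no reading), "fx", "fy", "cx", "cy" (pixels), "dist_coeffs" ([k1, k2, p1, p2, k3] as OpenCV has them; the pictures are not rectified), "cam_to_world" (4x4, takes a point from camera to world coordinates). Camera axes: x right, y up, looking along -z (the intrinsics and any distortion apply to the point x, -y, -z); pixel columns grow to the right and rows downward; lengths in mm; the calibration is good to about 2 mm. A picture is of the moment at which its call begins.
A pose or a line that the arm cannot do raises PlanningError and nothing moves.
- finish_job(): hands the job in, once; it reports no verdict.
The state is a dict: "time": time; "qpos": joint angles; "qvel": joint speeds; "joint_efforts": joint torques, N m; "eef_pos": TCP position; "tool_rot": TCP orientation; "ft_force": force on the tool from outside, world axes, zero at the start; "torque": the same for the moment, N m; "finger_gap": finger opening in mm.
Only numpy, scipy, OpenCV 4.12 (cv2) and the standard library are available. Lean on these libraries where they do the work, as an engineer would, in place of code of your own. Each camera call takes 0.05 s, during which the arm holds its last target. There are 200 camera calls.

## Working session

There is one attempt and no reset: what is moved stays moved. The work goes in short steps, each a Python script; the robot and the scene stay as the last script left them, time stands still between calls to the robot, and variables do not carry over. Pictures are saved under pics/ and viewed, about 8 in all and at most 12, crops included, and the job is handed in when it is done.

```bash
mkdir -p pics; ls; python3 - <<'E'
from workcell import *
import cv2,pickle
d={}
for n in("scene","side"):
    c=camera(n);d[n]=c;cv2.imwrite(f"pics/{n}0.png",c["image"]);print(n,c["fx"],c["cx"],c["cy"],c["dist_coeffs"],c["cam_to_world"])
pickle.dump(d,open("c0.pkl","wb"))
s=read_state();print(s,grip_point_offset)
E
```

```text
pics
scene 550.9034155771515 317.62816816559257 233.07915509859384 [0.03930013 0.         0.         0.         0.        ] [[ 2.94397178e-01 -7.48528797e-01  5.94167435e-01  1.31888815e+03]
 [ 9.55598763e-01  2.38825534e-01 -1.72607557e-01 -1.76644480e+02]
 [-1.27006279e-02  6.18600844e-01  7.85602756e-01  1.06257965e+03]
 [ 0.00000000e+00  0.00000000e+00  0.00000000e+00  1.00000000e+00]]
side 470.20713276522457 324.4797292547175 241.40271979594567 [0.02289874 0.         0.         0.         0.        ] [[ 9.55517799e-01  2.35008827e-01 -1.78203776e-01  3.98473687e+02]
 [-2.94721216e-01  7.37910242e-01 -6.07147330e-01 -6.39635911e+02]
 [-1.11865903e-02  6.32660514e-01  7.74348458e-01  9.85333603e+02]
 [ 0.00000000e+00  0.00000000e+00  0.00000000e+00  1.00000000e+00]]
{'time': 0.1, 'qpos': array([-1.405214  ,  0.52196162, -0.03634892,  1.59990948,  0.0212175 ,
        1.02110392, -0.11280863]), 'qvel': array([-0.00066489, -0.00095112,  0.00073572, -0.0016873 , -0.00131957,
        0.0007077 , -0.00035657]), 'joint_efforts': array([ 1.95691398e-03, -9.28491998e+01,  1.98307492e+00, -3.70537770e+01,
        1.80227106e-02,  5.36450360e-03, -3.13028272e-05]), 'eef_pos': array([145.96004001, 607.4260145 , 230.79342574]), 'tool_rot': array([[ 2.33596441e-01,  9.72333624e-01, -1.61347759e-04],
       [ 9.72333129e-01, -2.33596485e-01, -9.83653377e-04],
       [-9.94129522e-04,  7.28941565e-05, -9.99999503e-01]]), 'ft_force': array([-0.28716225,  0.0119713 , -0.6648174 ]), 'torque': array([-0.05240167, -0.00316404,  0.00226503]), 'finger_gap': 85.59972726208743} -18.700000000000003
```

View pics/scene0.png

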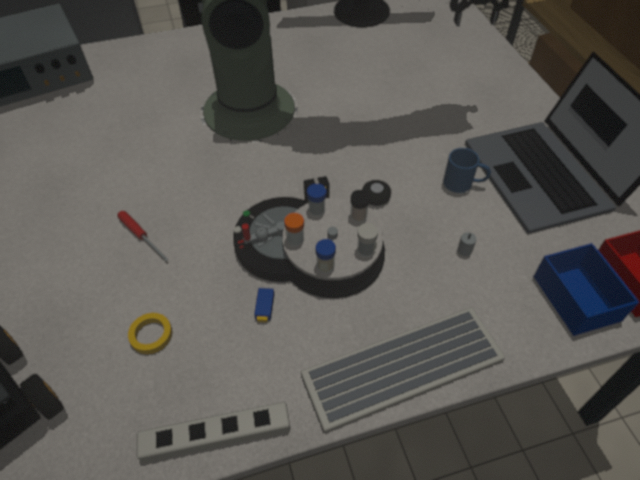

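View pics/side0.png

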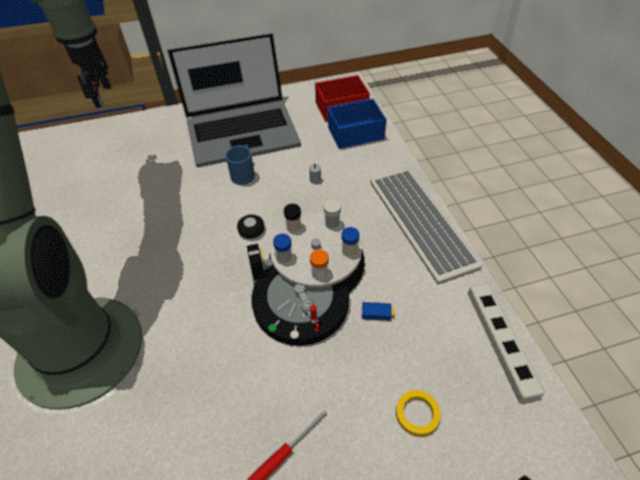

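The side view shows the red post at about (314,315), the green button at (273,328), the white one at (294,335), the orange lid at (319,259) and the reader at (256,262). Red → white → green runs clockwise, so green flags notch 1.0. Next I'll get the coordinates.

```bash
cat > h.py <<'E'
from workcell import *
import cv2,numpy as np,pickle
def ray(c,uv):
    K=np.array([[c["fx"],0,c["cx"]],[0,c["fy"],c["cy"]],[0,0,1]])
    p=cv2.undistortPoints(np.array([[uv]],float),K,np.array(c["dist_coeffs"],float))[0,0]
    T=np.array(c["cam_to_world"]);d=T[:3,:3]@[p[0],-p[1],-1]
    return T[:3,3],d
def onz(c,uv,z):
    o,d=ray(c,uv);return (o+d*(z-o[2])/d[2])
def blobs(c,lo,hi,roi,amin=4):
    x0,y0,x1,y1=roi;h=cv2.cvtColor(c["image"],cv2.COLOR_BGR2HSV)[y0:y1,x0:x1]
    m=cv2.inRange(h,lo,hi)
    n,l,s,ce=cv2.connectedComponentsWithStats(m)
    return sorted([(int(s[i,4]),(ce[i]+[x0,y0]).round(1).tolist(),s[i,:4].tolist()) for i in range(1,n) if s[i,4]>=amin],reverse=True)
E
python3 - <<'E'
from h import *
d=pickle.load(open("c0.pkl","rb"))
R={"scene":(225,165,400,300),"side":(235,190,375,350)}
C=dict(orange=((6,150,120),(16,255,255)),red=((0,150,60),(5,255,255)),green=((45,80,40),(85,255,255)),blue=((105,130,60),(130,255,255)))
ims=[]
for n in d:
    c=d[n];r=R[n]
    for k in C:
        print(n,k)
        for b in blobs(c,*C[k],r)[:4]: print("  ",b,onz(c,b[1],{"orange":135,"blue":135,"red":82,"green":41}[k]).round(0))
    im=c["image"][r[1]:r[3],r[0]:r[2]];ims.append(cv2.resize(im,None,fx=4 if 0 else 540/im.shape[0]*.74,fy=540/im.shape[0]*.74,interpolation=cv2.INTER_CUBIC))
w=min(800,sum(i.shape[1] for i in ims));im=np.clip(np.hstack(ims)*1.5,0,255).astype(np.uint8)
print(im.shape,[i.shape for i in ims])
cv2.imwrite("pics/crop0.png",im[:600,:1000])
E
```

```text
scene orange
   (200, [293.6, 219.9], [60, 48, 18, 14]) [566. -12. 135.]
scene red
   (30, [244.7, 226.2], [17, 59, 6, 6]) [ 507. -115.   82.]
   (5, [240.6, 241.4], [14, 76, 4, 2]) [ 547. -133.   82.]
scene green
   (31, [246.3, 213.2], [18, 46, 7, 6]) [435. -99.  41.]
scene blue
   (236, [325.3, 247.6], [92, 75, 18, 17]) [659.  31. 135.]
   (201, [315.9, 190.6], [82, 19, 19, 14]) [498.  60. 135.]
   (153, [265.0, 294.2], [33, 124, 15, 11]) [ 732. -117.  135.]
side orange
   (231, [318.7, 257.0], [75, 59, 18, 16]) [568. -13. 135.]
side red
   (75, [312.9, 311.9], [75, 115, 7, 15]) [ 523. -116.   82.]
   (33, [316.4, 326.9], [79, 132, 5, 10]) [ 519. -154.   82.]
side green
   (67, [271.9, 327.3], [33, 133, 9, 9]) [ 429. -102.   41.]
side blue
   (238, [281.9, 242.4], [39, 44, 17, 18]) [499.  54. 135.]
   (226, [349.9, 235.5], [107, 38, 17, 16]) [657.  26. 135.]
   (190, [368.6, 310.4], [128, 113, 12, 16]) [ 627. -178.  135.]
(400, 868, 3) [(400, 518, 3), (400, 350, 3)]
```

View pics/crop0.png

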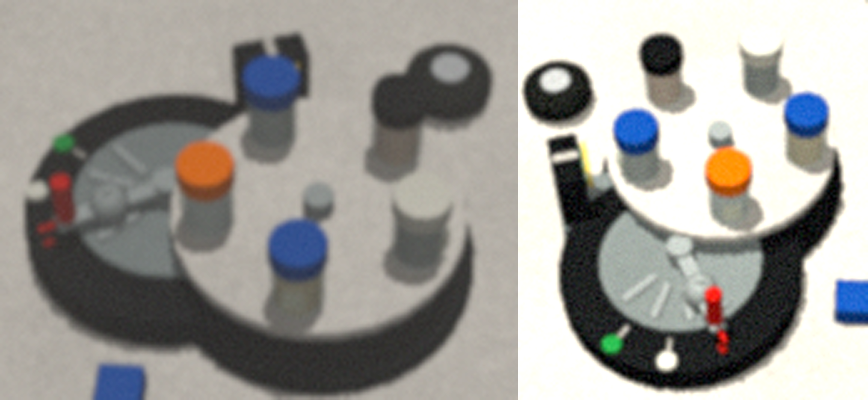

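The closeup shows the lever in the closed position and the white button between it and the green one. The reader stripe is at about side pixel (254,253). Now I'll move over the scene for a view from near.

```bash
python3 - <<'E'
from h import *
d=pickle.load(open("c0.pkl","rb"))
c=d["scene"];s=d["side"]
def q(x,y):return (225+x/2.96,165+y/2.96)
def p(x,y):return (235+(x-518)/2.5,190+y/2.5)
for n,a,b,z in [("white",(38,190),(666,360),41),("stripe",(270,45),(565,157),95),("post top",(61,180),(713,292),105),("hub",(318,200),(720,133),90),("green",(63,144),(612,343),41)]:
    print(n,onz(c,q(*a),z).round(),onz(s,p(*b),z).round())
# jaws along x of world-ish, camera view
a=-1.37
R=np.array([[0,1,0],[1,0,0],[0,0,-1.]])
for ps in ([530,-40,430],):
    print(inverse_kinematics(ps,R)); 
movep([530,-40,430],R)
w=camera("wrist");pickle.dump(w,open("w1.pkl","wb"));cv2.imwrite("pics/w1.png",w["image"]);print(w["cam_to_world"],w["fx"],read_state()["time"],read_state()["qpos"])
E
```

```text
white [ 477. -129.   41.] [ 473. -134.   41.]
stripe [431.  81.  95.] [431.  76.  95.]
post top [ 526. -114.  105.] [ 523. -117.  105.]
hub [592.  69.  90.] [583.  63.  90.]
green [ 436. -100.   41.] [ 430. -103.   41.]
[-0.60060579  0.26493466  0.73860734  1.56791881 -0.18057036  1.37878569
  1.72597591]
[[-2.59910081e-03 -9.61701995e-01 -2.74084871e-01  4.59757362e+02]
 [ 9.99996349e-01 -2.29679248e-03 -1.42387067e-03 -3.95800187e+01]
 [ 7.39823195e-04 -2.74087571e-01  9.61704454e-01  5.72654821e+02]
 [ 0.00000000e+00  0.00000000e+00  0.00000000e+00  1.00000000e+00]] 380.79809787682063 2.8917 [-0.60128892  0.26529888  0.7380312   1.56789798 -0.18056728  1.37872165
  1.725732  ]
```

View pics/w1.png

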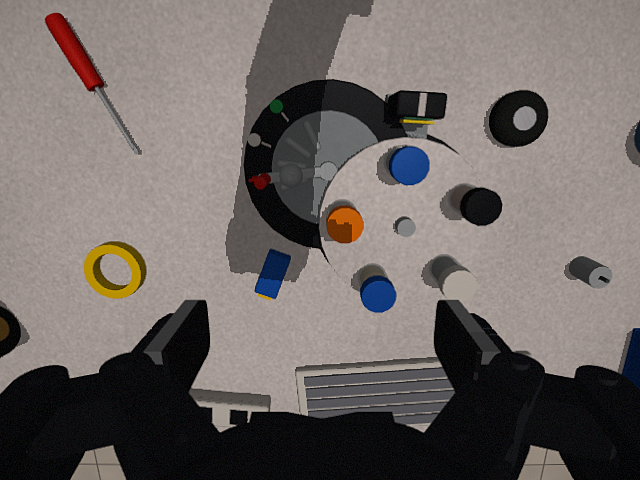

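The wrist view shows green (276,106), white (254,140), the post (262,181), the lids, and the reader stripe (422,104). I'll fit the geometry from these.

```bash
python3 - <<'E'
from h import *
w=pickle.load(open("w1.pkl","rb"))
B=lambda lo,hi,r:blobs(w,lo,hi,r)[:2]
r=(230,70,540,330)
print("or",B((4,150,60),(18,255,255),(320,200,370,250)))
print("b1",B((100,120,40),(130,255,255),(385,140,435,190)));print("b2",B((100,120,40),(130,255,255),(355,270,400,316)))
print("gr",B((45,80,20),(85,255,255),(260,90,300,125)))
print("wh",B((0,0,90),(180,60,255),(244,128,266,152)))
print("red",B((0,150,40),(3,255,255),(244,165,280,195)))
print("stripe",B((0,0,140),(180,60,255),(400,88,445,116)))
lid={"o":(346,225),"b1":(409.5,165.5),"b2":(378.3,294)}
for k,v in lid.items(): print(k,onz(w,v,139).round(1))
print("hub",onz(w,(405,227),88).round(1))
for k,v,z in [("green",(276.5,106),41),("white",(254,140),41),("post",(262,181),105),("pivot",(328,171),82),("stripeT",(422.5,94),95),("stripeB",(422,114),95)]: print(k,onz(w,v,z).round(1))
E
python3 - <<'E'
import cv2
im=cv2.imread('pics/w1.png')[80:260,230:470]
cv2.imwrite('pics/w1c.png',cv2.resize(cv2.convertScaleAbs(im,alpha=1.5,beta=15),None,fx=3.3,fy=3.3,interpolation=cv2.INTER_CUBIC))
E
```

```text
or [(1095, [344.2, 224.0], [7, 5, 36, 38])]
b1 [(1224, [408.6, 165.1], [4, 6, 40, 39])]
b2 [(1019, [377.5, 293.7], [5, 6, 36, 36])]
gr [(153, [276.0, 105.9], [10, 9, 13, 15])]
wh [(194, [250.6, 137.9], [0, 0, 16, 24])]
red [(176, [260.2, 180.7], [5, 8, 22, 17])]
stripe [(147, [425.1, 89.2], [0, 0, 45, 5]), (136, [422.0, 104.1], [18, 5, 9, 23])]
o [566.5 -10.2 139. ]
b1 [497.4  59.9 139. ]
b2 [654.1  31.6 139. ]
hub [581.5  70.8  88. ]
green [428.7 -98.7  41. ]
white [ 472.4 -130.4   41. ]
post [ 519.6 -111.9  105. ]
pivot [509.6 -30.7  82. ]
stripeT [417.7  80.1  95. ]
stripeB [440.3  81.1  95. ]
```

View pics/w1c.png

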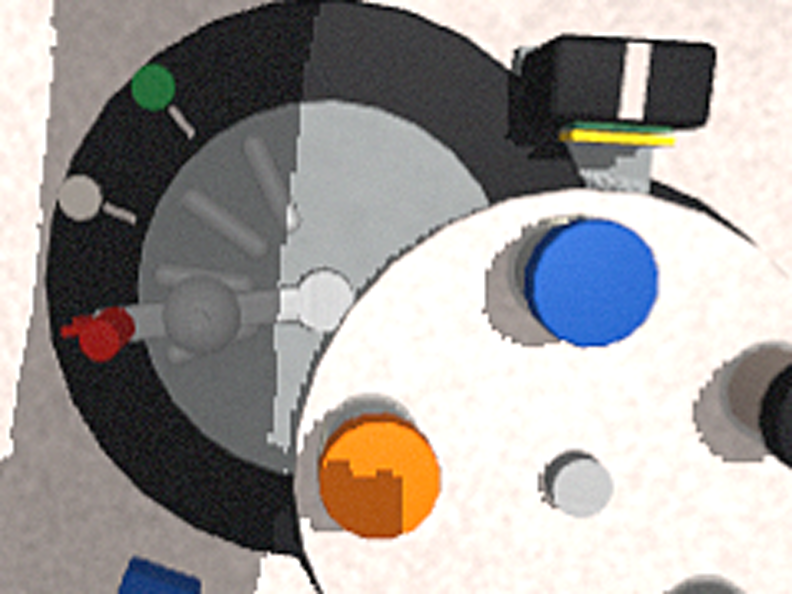

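```bash
cat >> h.py <<'E'
PIV=np.array([511.5,-30.]);AX=np.array([582.,72.])
def Rt(phi,s=1):  # jaws tangential at bearing phi, tool down
    x=s*np.array([-np.sin(phi),np.cos(phi),0]);z=np.array([0,0,-1.]);return np.column_stack([x,np.cross(z,x),z])
def at(c,r,phi,z): return [c[0]+r*np.cos(phi),c[1]+r*np.sin(phi),z]
E
python3 - <<'E'
from h import *
p0=np.radians(-83.2)
for s in(1,-1):
    print(s,"lever",[None if (q:=inverse_kinematics(at(PIV,85,p0-a,z),Rt(p0-a,s))) is None else q.round(2)[[0,1,3,5,6]].tolist() for a,z in((0,160),(0,78),(.5,78),(1,78),(1,200))])
    print(s,"car",[None if (q:=inverse_kinematics(at(AX,85,np.radians(b),112),Rt(np.radians(b),s))) is None else q.round(2)[[0,1,3,5,6]].tolist() for b in(259,230,200,177)])
E
```

```text
1 lever [[-0.47, 0.63, 1.94, 0.85, 0.82], [-0.37, 0.73, 1.98, 0.69, 0.9], [-0.45, 0.73, 2.09, 0.68, 0.53], [-0.52, 0.7, 2.19, 0.64, 0.06], [-0.74, 0.54, 2.1, 0.89, -0.14]]
1 car [[-0.63, 0.77, 1.89, 0.84, 0.42], [-0.73, 0.76, 1.99, 0.82, -0.04], [-0.88, 0.8, 2.05, 0.86, -0.52], [-1.02, 0.95, 2.05, 1.03, -0.84]]
-1 lever [[0.99, 0.93, 1.87, 1.28, 2.52], [0.92, 0.99, 1.92, 1.15, 2.46], [0.47, 0.59, 2.05, 0.61, 2.43], [0.08, 0.51, 2.16, 0.47, 2.28], [-0.09, 0.3, 2.07, 0.77, 2.39]]
-1 car [[0.3, 0.64, 1.84, 0.79, 2.47], [-0.26, 0.55, 1.97, 0.64, 2.46], [-0.55, 0.56, 2.04, 0.64, 2.12], [-0.64, 0.57, 2.04, 0.64, 1.69]]
```

```bash
python3 - <<'E'
from h import *
p0=np.radians(-83.2)
movep(at(PIV,85,p0,175),Rt(p0))
hit=movel(at(PIV,85,p0,78),max_speed=100,guard=12)
s=read_state();print("down",hit,s["eef_pos"].round(1),s["ft_force"].round(1),s["time"])
if not hit:
    clamp();s=read_state();print("gap",s["finger_gap"],s["ft_force"].round(1),s["time"])
    w=camera("side");pickle.dump(w,open("s2.pkl","wb"));cv2.imwrite("pics/s2.png",cv2.resize(w["image"][180:360,190:430],None,fx=3,fy=3))
E
```

```text
down False [ 521.8 -114.5   78.5] [0.1 0.  0.2] 5.0417
gap 13.82723464656237 [1.6 1.2 5.3] 5.6917
```

```bash
python3 - <<'E'
from h import *
p0=np.radians(-83.2)
for a in np.linspace(0,1,9)[1:]:
    movel(at(PIV,85,p0-a,78),frame=Rt(p0-a),max_speed=60)
    s=read_state();print(round(a,2),s["ft_force"].round(1),s["eef_pos"].round(1),round(s["finger_gap"],1),s["time"])
open_gripper()
movel(at(PIV,85,p0-1,190),max_speed=150)
R=np.array([[0,1,0],[1,0,0],[0,0,-1.]])
movep([530,-20,350],R)
w=camera("wrist");pickle.dump(w,open("w3.pkl","wb"));cv2.imwrite("pics/w3.png",w["image"]);print(read_state()["time"])
E
```

```text
0.12 [1.3 0.8 5.6] [ 511.1 -114.9   78.2] 13.9 6.0667
0.25 [-0.   2.   6.7] [ 500.4 -114.2   78.2] 13.8 6.3917
0.38 [-1.5  2.4  8.2] [ 489.9 -112.    78.2] 14.0 6.7167
0.5 [1.8 1.1 5.1] [ 480.3 -108.7   78.2] 14.3 7.0417
0.62 [2.6 2.8 5.8] [ 470.7 -104.1   78.2] 13.7 7.3667
0.75 [2.6 3.1 8.2] [461.8 -98.2  78.2] 14.1 7.6917
0.88 [3.2 4.6 7.6] [453.6 -91.3  78.2] 14.1 8.0167
1.0 [6.1 1.7 4.1] [446.8 -83.9  78.2] 14.1 8.3417
11.5583
```

View pics/w3.png

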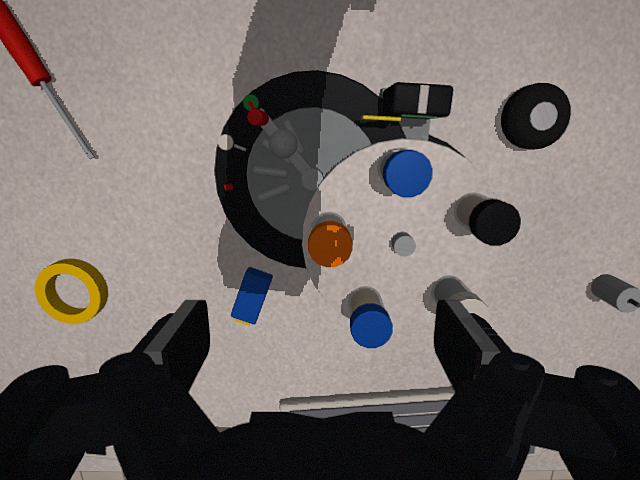

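The lever nose stands over the green button (253,103) and the shutter has slid away. Next I'll refine the carousel geometry, with orange at (331,243) and the stripe at (423,99).

```bash
cat > geo.py <<'E'
from h import *
from scipy.optimize import least_squares
def lids(w,rois):
    P=[]
    for hue,r in rois:
        im=cv2.cvtColor(w["image"],cv2.COLOR_BGR2HSV)[r[1]:r[3],r[0]:r[2]]
        m=cv2.inRange(im,*hue);m=cv2.morphologyEx(m,cv2.MORPH_CLOSE,np.ones((5,5)))
        k=max(cv2.findContours(m,0,2)[0],key=cv2.contourArea);e=cv2.fitEllipse(cv2.convexHull(k))
        P.append(onz(w,np.add(e[0],r[:2]),138)[:2])
    return np.array(P)
O=((3,130,40),(20,255,255));Bl=((100,120,40),(130,255,255))
E
python3 - <<'E'
from geo import *
w=pickle.load(open("w3.pkl","rb"))
P=lids(w,[(O,(300,215,360,275)),(Bl,(380,145,438,202)),(Bl,(345,296,400,352))]);print(P.round(1))
K=np.array([0,-1,1])*2*np.pi/5  # bearing offsets: b1 is clockwise
f=lambda v:(P-np.c_[v[0]+85*np.cos(v[2]+K),v[1]+85*np.sin(v[2]+K)]).ravel()
r=least_squares(f,[582,72,-1.76]);print(r.x[:2].round(1),np.degrees(r.x[2]),r.fun.round(1))
print("hub",onz(w,(403.5,244),88).round(1))
b=blobs(w,(0,0,110),(180,60,255),(412,80,436,118));print(b[:2]);
for bb in b[:1]:
    S=onz(w,bb[1],95)[:2];d=S-r.x[:2];print(S.round(1),np.hypot(*d),np.degrees(np.arctan2(d[1],d[0])))
print("nose/green", onz(w,(251,103),41).round(1))
E
```

```text
[[565.1 -12.1]
 [496.8  59.1]
 [653.6  30.7]]
[580.  71.] -100.21234653844449 [ 0.2  0.6  1.  -0.4 -1.3 -0.1]
hub [580.4  71.1  88. ]
[(234, [423.0, 98.5], [6, 5, 11, 28]), (85, [424.3, 81.3], [0, 0, 24, 4])]
[428.7  80.2] 151.59148177780983 176.54864487895028
nose/green [429.4 -98.9  41. ]
```

```bash
sed -i 's/AX=.*/AX=np.array([580.3,71.])/' h.py; python3 - <<'E'
from h import *
b0=np.radians(-100.2);b1=np.radians(-183.5)
movep(at(AX,85,b0,185),Rt(b0))
hit=movel(at(AX,85,b0,112),max_speed=80,guard=8)
s=read_state();print(hit,s["eef_pos"].round(1),s["ft_force"].round(1),s["time"])
if hit: raise SystemExit
clamp();s=read_state();print(s["finger_gap"],s["ft_force"].round(1))
for b in np.linspace(b0,b1,9)[1:]:
    movel(at(AX,85,b,112),frame=Rt(b),max_speed=35)
    s=read_state();print(round(np.degrees(b)),s["eef_pos"].round(1),s["ft_force"].round(1),round(s["finger_gap"],1),s["time"])
wait(.4)
for n in("scene","side","wrist"):
    c=camera(n);pickle.dump(c,open(n+"4.pkl","wb"));cv2.imwrite(f"pics/{n}4.png",c["image"])
a=cv2.imread("pics/scene4.png")[150:310,215:415];b=cv2.imread("pics/side4.png")[190:350,220:380]
cv2.imwrite("pics/chk4.png",cv2.convertScaleAbs(cv2.resize(np.hstack([a,b]),None,fx=2.2,fy=2.2,interpolation=cv2.INTER_CUBIC),alpha=1.4))
E
```

```text
False [565.5 -12.7 112.4] [0.3 0.9 0.1] 13.9
42.59166856805502 [-0.5 -0.1  9.2]
-111 [550.6  -8.2 112.6] [-1.2  2.  11.7] 42.5 14.9667
-121 [536.8  -1.1 112.6] [-1.8  3.8 11. ] 42.5 15.5583
-131 [524.6   8.3 112.6] [-0.8  6.7 12.2] 42.3 16.15
-142 [514.2  19.8 112.6] [ 0.5  8.2 10.7] 42.7 16.7417
-152 [506.   33.  112.5] [ 1.5  8.9 10.8] 42.4 17.3333
-163 [500.3  47.3 112.6] [ 3.1 10.5  9.1] 42.5 17.925
-173 [497.4  62.5 112.6] [5.2 9.8 7.5] 42.5 18.5167
-184 [497.1  77.9 112.6] [ 7.5 10.6  5.7] 42.4 19.1083
```

View pics/chk4.png

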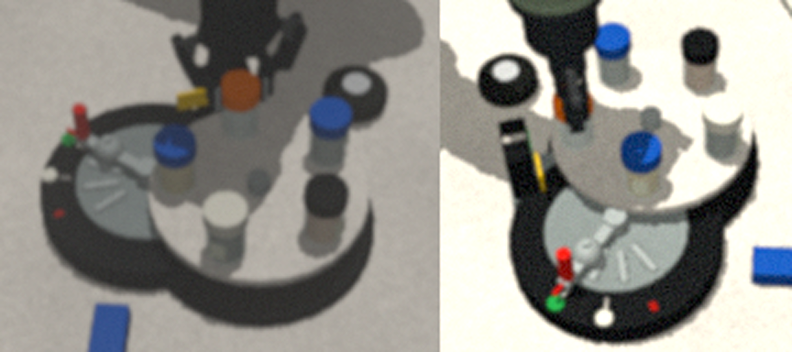

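View pics/wrist4.png

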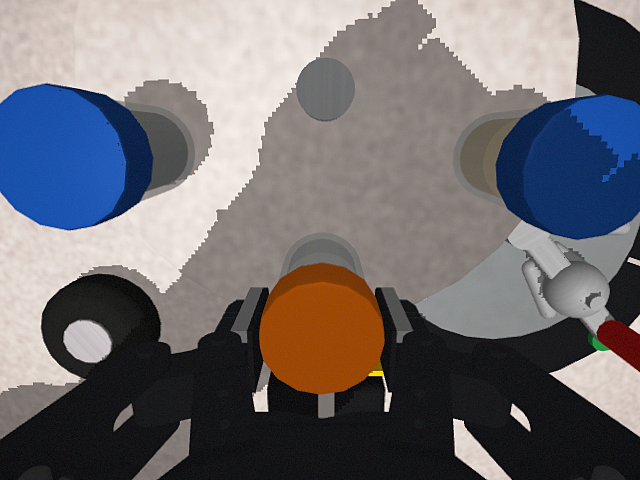

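The wrist view shows the orange lid (322,328) gripped, in line with the hub (325,89) and the stripe (326,403). The lever is still at green. I'll check the numbers.

```bash
python3 - <<'E'
from geo import *
w=pickle.load(open("wrist4.pkl","rb"))
P=lids(w,[(O,(255,255,390,400))])[0]
h=onz(w,(325.5,89),88)[:2];S=onz(w,(326,403),95)[:2]
d=S-h;print(P.round(1),h.round(1),S.round(1),np.hypot(*d),np.degrees(np.arctan2(d[1],d[0])))
for A in(h,AX):
    d=S-A;F=A+85*d/np.hypot(*d);print("front",F.round(1),"err",(P-F).round(1))
s=read_state();print(s["qvel"].round(3),s["ft_force"].round(1),s["finger_gap"],s["eef_pos"].round(1))
E
```

```text
[499.6  77.3] [582.   71.2] [434.6  79. ] 147.60955061631302 176.99907252786406
front [497.2  75.7] err [2.4 1.6]
front [495.4  75.6] err [4.1 1.7]
[ 0.    -0.     0.001  0.001 -0.001  0.     0.001] [8.  8.9 5.1] 42.56173939859961 [497.1  77.9 112.6]
```

```bash
python3 -c "
from workcell import *
print(finish_job(),read_state()['time'])"
```

```text
the job is handed in; nothing more can be done
the job is handed in; nothing more can be done
```

I threw the lever to the green-flagged notch (1.0, open). Then I gripped the orange lid, turned the carousel about 83° at roughly 0.3 rad/s, and handed the job in with the lid still clamped. `finish_job()` gives no verdict, so these are my own last checks:

- **Lever:** it stayed in its notch when released. In the scene and side pictures its pointer sits at the green button; I judged that by eye and did not measure the distance.
- **Orange lid:** it is about 2 mm off sideways from the reader's line, within the 9 mm allowed. The camera also showed 2–4 mm of radial offset. I put that down to calibration, since the lid's radius is fixed.
- **Grip and stillness:** the fingers were clamped on the lid with a 42.6 mm gap. The arm was at rest, and the job was at about 20 s of the 48 s allowed.
- **Loose things:** I saw none of them displaced in the pictures, but I did not measure their positions.

No check failed. The estimates of the carousel's axis agreed to within about 2 mm.

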